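# Put the stacked sharpening stones away in their trays

### The job

Take the stack of sharpening stones apart from the top down and lay each stone, same side up, flat on the floor of the wooden tray made to its shape and size. Set the brittle stones down rather than dropping them, and leave the pocket knife and the oil bottle where they are.

Things in the scene. Friction and masses are not known exactly. Their poses are not given: they have to be found in the camera images.
- round_stone: Round grey sharpening stone, an upright disc 40 mm in diameter and 22 mm thick, loose (about 60 g); at the start it is the top of the stack, lying on the short stone. Origin: centre of its underside; z up.
- short_stone: Short oblong grey sharpening stone, 46 mm wide (its x) by 72 mm long (its y) by 20 mm thick, loose (about 150 g); starts on the middle stone, under the round stone, up to about 4 mm off-centre and slightly turned. Origin: centre of its underside; z up.
- middle_stone: Middle oblong grey sharpening stone, 54 mm wide (its x) by 108 mm long (its y) by 22 mm thick, loose (about 280 g); starts on the long stone, under the short stone, up to about 4 mm off-centre and slightly turned. Origin: centre of its underside; z up.
- long_stone: Long oblong grey sharpening stone, 62 mm wide (its x) by 155 mm long (its y) by 25 mm thick, loose (about 500 g); starts flat on the bench, at the bottom of the stack. Origin: centre of its underside; z up.
- short_tray: Shallow oblong wooden tray for the short stone, fixed to the bench. Inside 62 mm (its x) by 88 mm (its y), so the stone has 8 mm of play on every side; rim 6 mm wide with its top 8 mm above the bench; the inner floor is 4 mm above the bench. Origin: centre of its underside, at bench height; z up.
- middle_tray: Shallow oblong wooden tray for the middle stone, fixed to the bench. Inside 70 mm (its x) by 124 mm (its y), so the stone has 8 mm of play on every side; rim 6 mm wide with its top 8 mm above the bench; the inner floor is 4 mm above the bench. Origin: centre of its underside, at bench height; z up.
- long_tray: Shallow oblong wooden tray for the long stone, fixed to the bench. Inside 78 mm (its x) by 171 mm (its y), so the stone has 8 mm of play on every side; rim 6 mm wide with its top 8 mm above the bench; the inner floor is 4 mm above the bench. Origin: centre of its underside, at bench height; z up.
- round_tray: Shallow round wooden tray for the round stone, fixed to the bench. Inside 56 mm in diameter, outside 68 mm; rim top 8 mm above the bench, inner floor 4 mm above the bench. Origin: centre of its underside, at bench height; z up.
- pocket_knife: Bystander: folded pocket knife with a dark brown handle lying loose on the bench, 105 mm (x) by 26 mm (y) by 15 mm high. Origin: centre of its underside.
- oil_bottle: Bystander: amber bottle of honing oil standing loose on the bench, 42 mm in diameter, 100 mm high, black cap. Origin: centre of its underside.
Mind the look-alikes: they are no part of the job. Leave any green look-alike of the long_stone alone. What is shaped like the short_stone but green or orange is not meant.

How it is judged (in metres and radians):
On the way, in this order (a step that is already met when the one before it is completed fails the run):
1. the round stone lies flat in the round tray (horizontal distance between round_stone and round_tray below 0.014 m and z of round_stone in the frame of round_tray between 0.002 and 0.0055 m and angle between round_stone's own z axis and vertical below 0.03 rad), for 0.2 s.
2. the short stone lies flat in the short tray (horizontal distance between short_stone and short_tray below 0.014 m and z of short_stone in the frame of short_tray between 0.002 and 0.0055 m and angle between short_stone's own z axis and vertical below 0.03 rad), for 0.2 s.
3. the middle stone lies flat in the middle tray (horizontal distance between middle_stone and middle_tray below 0.014 m and z of middle_stone in the frame of middle_tray between 0.002 and 0.0055 m and angle between middle_stone's own z axis and vertical below 0.03 rad), for 0.2 s.
4. the long stone lies flat in the long tray (horizontal distance between long_stone and long_tray below 0.014 m and z of long_stone in the frame of long_tray between 0.002 and 0.0055 m and angle between long_stone's own z axis and vertical below 0.03 rad), for 0.2 s.
At the end, for the whole second after the job is handed in: All four stones lie the same side up, flat on the floor of their own trays, within the rim (centres within 14 mm of each other, tilt under 0.03 rad, underside 2 to 5.5 mm above the tray's underside), and at rest (all of step 1 and all of step 2 and all of step 3 and all of step 4 and linear speed of each of round_stone, short_stone, middle_stone, long_stone below 0.01 m/s and angular speed of each of round_stone, short_stone, middle_stone, long_stone below 0.1 rad/s); the robot touches nothing.
It fails at once if a stone is dropped or falls (it moves faster than 0.6 m/s with no finger on it) ((linear speed of round_stone above 0.6 m/s and contact force between the fingers and round_stone below 0.05 N) or (linear speed of short_stone above 0.6 m/s and contact force between the fingers and short_stone below 0.05 N) or (linear speed of middle_stone above 0.6 m/s and contact force between the fingers and middle_stone below 0.05 N) or (linear speed of long_stone above 0.6 m/s and contact force between the fingers and long_stone below 0.05 N)).
It fails at once if the pocket knife is moved by more than 20 mm (distance of pocket_knife from where it was at the start of the episode above 0.02 m).
It fails at once if the oil bottle is moved by more than 20 mm (distance of oil_bottle from where it was at the start of the episode above 0.02 m).
It also fails if it takes over 115 s, if anything falls off the work surface, if the arm or the gripper's body presses on something with over 40 N, if the wrist force passes 120 N, or if a joint passes its speed limit or range.

### The arm

A 7-joint arm with a two-finger parallel gripper is mounted at the origin on the work surface. World frame = base frame: x ahead of the robot, y to its left, z up, the work surface at z = 0. Lengths are in mm, angles in rad, forces in N, time in s.
With the tool pointing down it reaches from about 400 to 875 mm from the base axis. Payload 4.4 kg.
Tool frame: the origin (TCP) lies at the very end of the fingers, on their centre line; the grasp point (between the pads) lies 19 mm behind it; z points along the fingers, y is the line along which they close (so a half turn about z gives the same grasp; the last joint's range is limited). The gripper opens to 85 mm and grips with 20 to 120 N. Pads are 22 mm wide; open, the fingers measure 114 mm over their backs; the gripper's body (76 mm by 85 mm) begins 54 mm behind the grasp point. The pads swing forward as they close: fully open they stand 13 mm farther back than shut.
Start: joints at [-1.191, 0.628, 0.038, 1.517, -0.027, 0.996, -0.02], TCP at [280.246, 586.498, 231.313] pointing down, gripper open.
Joint ranges: [-3.06, 3.06], [-0.37, 2.12], [-1.25, 1.32], [0.18, 2.47], [-1.1, 4.24], [0.23, 1.98], [-2.94, 2.94]. Speed limits (rad/s): [2.57, 2.57, 3.14, 3.14, 3.14, 3.14, 3.14].

### API

Orientations are given as [roll, pitch, yaw] about the fixed x, y, z axes, in that order (R = Rz(yaw) Ry(pitch) Rx(roll)).
In Python, from cell import monitor, viewer, workorder gives the robot as it stands.
- The arm moves only by the tool arm_command, never from a script. Its argument "series" is one flat list of numbers, 5 for each row, row after row: the opening in per cent of the stroke, from 0 (shut) to 100 (fully open), then the shift along the tool's x, y, z in cm, then the turn about the tool's z in degrees. In form: [claw, x, y, z, roll, claw, x, y, z, roll, ...]. A call has exactly 5 rows; each row is the pose to reach, as a shift and turn from the pose commanded when the call began, along the tool's axes at that moment; what a row does not reach only later rows make up. A row lasts 1/12 s, in which the tool goes at most 41.7 mm and 7.16 degrees, less where a joint would pass 70% of its speed; a pose out of reach is approached as far as the arm can. A call with a gripper value outside its range is refused whole. The fingers move at their own pace and stop on an object; the grip force is fixed at half the most. Time passes only in rows, so rows that repeat a pose let the fingers close, or fill a call up. It gives the time, the measured TCP pose, the force, the opening and the grip force at its end, in the units of the state.
- monitor.read_state(): the state, without advancing time (a new reading comes with each control period).
- viewer.get_image(name): name is "side" or "top" or "wrist"; returns (picture, depth): 384x512x3 uint8, red, green, blue; 384x512 float32, mm along the optical axis (not along the pixel's ray), 0 where there is no reading.
- viewer.camera_model(name): a dict with "mtx" (3x3 intrinsics, pixels), "dist_coeffs" ([k1, k2, p1, p2, k3] as OpenCV has them; the pictures are not rectified), "R" (3x3) and "t" (3): a world point X has camera coordinates R X + t. Camera axes: x right, y down, z forward; pixel columns grow to the right and rows downward; lengths in mm; the calibration is good to about 2 mm. A picture is of the moment at which its call begins: read the wrist's pose just before it. camera_model takes no time and is no camera call; for the wrist camera it gives the pose at the moment of the call.
- workorder.finish_job(): hands the job in; it is judged then, once.
The state is a dict: "clock": time; "qpos": joint angles; "qd": joint speeds; "tau": joint torques, N m; "eef_pos": TCP position; "tool_rot": TCP orientation; "force": force on the tool from outside, world axes, zero at the start; "torque": the same for the moment, N m; "width": finger opening in mm; "gripper_force": force on a finger pad.
Only numpy, scipy, OpenCV 4.12 (cv2) and the standard library are available. Lean on these libraries where they do the work, as an engineer would, in place of code of your own. Each camera call takes 0.05 s, during which the arm holds its last target. There are 200 camera calls.

## Working session

There is one attempt and no reset: what is moved stays moved. The work goes in short steps, Python scripts to look and compute and a tool call to move; the robot and the scene stay as the last step left them, time stands still between calls to the robot, and variables do not carry over. Pictures are saved under pics/ and viewed, at most 14 in all, crops included, and the job is handed in when it is done.

Besides the shell and the picture viewer there is one more tool, called after "Call:" by a JSON object that holds its "method" and its "body", one argument or row to a line. arm_command: Moves the arm, as the interface text tells. Its arguments: {"type":"object","properties":{"series":{"type":"array","items":{"type":"number"}}},"required":["series"]}

```bash
mkdir -p pics; cat > h.py <<'E'
import numpy as np, cv2
from cell import monitor, viewer, workorder
def snap(n,f=None):
    m=viewer.camera_model(n); p,d=viewer.get_image(n)
    if f: cv2.imwrite('pics/'+f,p[:,:,::-1])
    np.savez('pics/'+n+'.npz',p=p,d=d,**{k:np.array(v) for k,v in m.items()})
    return p,d,m
def ray(m,uv):
    K=np.array(m['mtx']);R=np.array(m['R']);t=np.array(m['t']).ravel()
    n=cv2.undistortPoints(np.array(uv,float).reshape(-1,1,2),K,np.array(m['dist_coeffs'],float)).reshape(-1,2)
    return -R.T@t, np.c_[n,np.ones(len(n))]@R
def atz(m,uv,z):
    c,r=ray(m,uv); return c+r*((z-c[2])/r[:,2])[:,None]
def cloud(m,d):
    h,w=d.shape; v,u=np.mgrid[:h,:w]
    c,r=ray(m,np.c_[u.ravel(),v.ravel()])
    return (c+r*d.reshape(-1,1)).reshape(h,w,3)
E
python3 - <<'E'
from h import *
print(monitor.read_state())
for n in('top','side'):
    p,d,m=snap(n,n+'0.png'); c,_=ray(m,[[0,0]]); print(n,c)
    print(np.round(cloud(m,d)[[100,192,300]][:,[100,256,400]]))
E
```

```text
{'clock': 0.0, 'qpos': array([-1.19081654,  0.62935352,  0.03842587,  1.51837203, -0.02700968,
        0.99630831, -0.02001265]), 'qd': array([-1.12813421e-03, -9.33883092e-05, -1.50025333e-04, -6.05764930e-05,
       -6.94587077e-04, -6.80101279e-04, -7.23066326e-04]), 'tau': array([ 7.68371192e-04, -5.63412988e+01,  1.22617297e+00, -1.93456596e+01,
        1.08867983e-02,  1.03514155e-02, -3.29712202e-05]), 'eef_pos': array([279.94550613, 585.92584522, 230.38272444]), 'tool_rot': array([-3.13966886e+00,  8.43865584e-06,  2.69580788e+00]), 'force': array([ 0.01022933,  0.47338276, -0.79619445]), 'torque': array([0.02235772, 0.01551698, 0.00736296]), 'gripper_force': 0.0, 'width': 85.37300669831963}
top [ 436.03185633   -8.01382883 1304.88978001]
[[[ 938.  469.    1.]
  [ 930.  -12.    9.]
  [ 931. -456.    1.]]

 [[ 651.  457.   -6.]
  [ 633.  -10.   85.]
  [ 645. -441.   -6.]]

 [[ 335.  441.   -1.]
  [ 333.   -8.   -1.]
  [ 329. -424.   -6.]]]
side [ 325.70924453 -674.56296906  697.49765805]
[[[ 2.520e+02  1.682e+03 -2.760e+02]
  [ 9.210e+02  6.760e+02  4.000e+00]
  [ 2.320e+03  1.139e+03 -4.840e+02]]

 [[ 2.110e+02  3.010e+02  1.000e+00]
  [ 6.240e+02  1.600e+01  6.700e+01]
  [ 1.839e+03  5.130e+02 -7.490e+02]]

 [[ 1.740e+02 -1.080e+02 -0.000e+00]
  [ 4.990e+02 -2.600e+02  3.000e+00]
  [ 7.910e+02 -3.960e+02  2.000e+00]]]
```

View pics/top0.png

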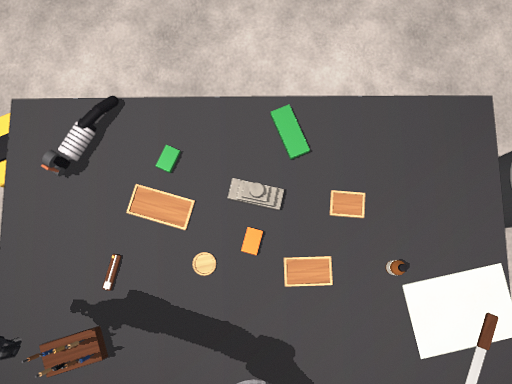

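View pics/side0.png

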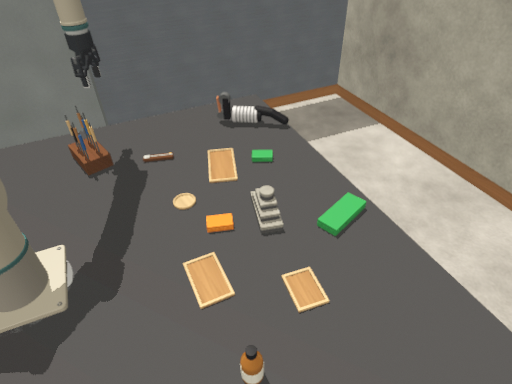

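The top view shows the stack at (256,193), long tray (161,207), round tray (204,264), short tray (348,204), middle tray (308,271), knife (112,271) and bottle (397,267). The green and orange blocks are look-alikes. Next I fit the shapes.

```bash
python3 - <<'E'
from h import *
z=np.load('pics/top.npz'); p,d=z['p'],z['d']; m=z
C=cloud(m,d)
hsv=cv2.cvtColor(p,cv2.COLOR_RGB2HSV)
def fit(mask,z):
    v,u=np.nonzero(mask); P=atz(m,np.c_[u,v],z)[:,:2].astype(np.float32)
    r=cv2.minAreaRect(P); b=cv2.boxPoints(r); e=[b[1]-b[0],b[2]-b[1]]; L=max(e,key=np.linalg.norm)
    return np.round(P.mean(0),1),np.round(r[0],1),np.round(r[1],1),round(np.degrees(np.arctan2(L[1],L[0]))%180,1)
for n,(u,v),s in[('long',(161,207),40),('round',(204,264),18),('short',(348,204),25),('middle',(308,271),32)]:
    k=np.zeros(d.shape,bool);k[v-s:v+s,u-s:u+s]=1
    k&=(hsv[:,:,1]>60)&(hsv[:,:,2]>90)&(hsv[:,:,0]<25)
    print(n,fit(k,8))
w=C[160:220,220:292]; 
print(np.round(w[33:34,8::4,2]))
for lo,hi,zz in[(80,100,89),(58,75,67),(36,57,47),(15,35,25)]:
    k=np.zeros(d.shape,bool); k[172:215,222:290]=1; k&=(C[:,:,2]>lo)&(C[:,:,2]<hi)&(hsv[:,:,1]<60); print(zz,k.sum(),fit(k,zz))
k=np.zeros(d.shape,bool); k[172:215,222:290]=1;k&=(C[:,:,2]>12)
print(fit(k,25))
cv2.imwrite('pics/t_crop.png',cv2.resize(p[170:216,218:294,::-1],None,fx=8,fy=8,interpolation=cv2.INTER_CUBIC))
E
```

```text
long (array([604.6, 272.1], dtype=float32), array([604.5, 272.5]), array([186.4,  93.2]), np.float32(73.6))
round (array([437.7, 141.8], dtype=float32), array([437.8, 142.6]), array([65.8, 66.4]), np.float32(90.4))
short (array([ 609.2, -277.6], dtype=float32), array([ 608.7, -278.1]), array([104.5,  77.2]), np.float32(85.0))
middle (array([ 415.2, -156.4], dtype=float32), array([ 414.9, -157.2]), array([ 84.1, 139.9]), np.float32(91.3))
[[ 2. 25. 24. 42. 66. 70. 86. 84. 83. 61. 51. 49. 23. 20. -3. -2.]]
89 161 (array([640.3, -11.9], dtype=float32), array([640.8, -11.5]), array([36. , 39.3]), np.float32(179.5))
67 253 (array([637.4,  -6.6], dtype=float32), array([639.7,  -8.5]), array([71.7, 46.7]), np.float32(77.5))
47 309 (array([630. , -16.2], dtype=float32), array([636.4, -11.8]), array([107.8,  54.9]), np.float32(78.9))
25 399 (array([636.4,  -5.8], dtype=float32), array([639.4,  -9.7]), array([154.7,  62.7]), np.float32(77.0))
(array([639.2,  -9.8], dtype=float32), array([636.5,  -9.3]), array([111.5, 171.3]), np.float32(91.0))
```

View pics/t_crop.png

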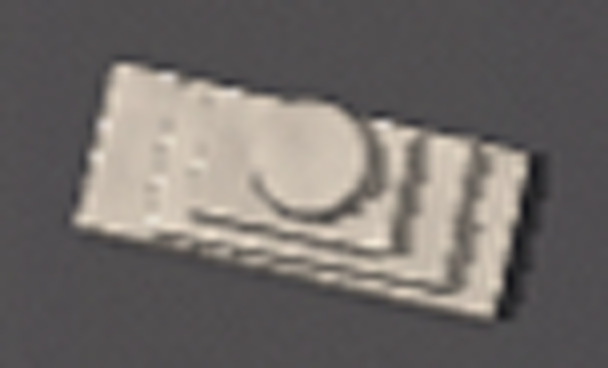

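```bash
cat >> h.py <<'E'
def goal(x,y,z,yaw):
    s=monitor.read_state(); e=s['eef_pos']; r,p,w=s['tool_rot']
    from scipy.spatial.transform import Rotation as Q
    R=Q.from_euler('xyz',[r,p,w]).as_matrix()
    sh=R.T@(np.array([x,y,z])-e)/10
    tu=-((yaw-np.degrees(w)+90)%180-90)
    print('shift cm',np.round(sh,2),'roll',round(tu,1),'rows',round(np.linalg.norm(sh)/4.17,1),round(abs(tu)/7.16,1),'| at',np.round(e,1),round(np.degrees(w),1),'w',round(s['width'],1),'F',np.round(s['force'],1),'t',round(s['clock'],2),'tilt',np.round(np.degrees([r,p]),2))
E
python3 -c "
from h import *
goal(638,-9.5,230,77.5)"
```

```text
shift cm [-57.98 -38.29   0.12] roll 77.0 rows 16.7 10.7 | at [280.  586.  230.5] 154.5 w 85.9 F [ 0.1 -0.2  0.6] t 0.1 tilt [-179.9    0. ]
```

Call:
{"method": "arm_command", "body": {
  "series": [100,-3.5,-2.3,0,0,100,-7,-4.6,0,0,100,-10.5,-6.9,0,0,100,-14,-9.2,0,0,100,-14.5,-9.6,0,0]
}}

```text
clock: 0.52
eef_pos: [375.1, 428.8, 231.1]
tool_rot: [-3.137, 0.005, 2.686]
force: [0.3, -2.0, -0.4]
width: 85.5
gripper_force: 0.0
```

Call:
{"method": "arm_command", "body": {
  "series": [100,-3.5,-2.3,0,0,100,-7,-4.6,0,0,100,-10.5,-6.9,0,0,100,-14,-9.2,0,0,100,-14.5,-9.6,0,0]
}}

```text
clock: 0.93
eef_pos: [463.5, 279.6, 231.2]
tool_rot: [-3.138, 0.004, 2.685]
force: [0.9, -0.5, 0.2]
width: 85.1
gripper_force: 0.0
```

Call:
{"method": "arm_command", "body": {
  "series": [100,-3.5,-2.3,0,0,100,-7,-4.6,0,0,100,-10.5,-6.9,0,0,100,-14,-9.2,0,0,100,-14.5,-9.6,0,0]
}}

```text
clock: 1.35
eef_pos: [552.4, 130.1, 231.2]
tool_rot: [-3.138, 0.005, 2.685]
force: [0.4, -0.4, -0.4]
width: 85.6
gripper_force: 0.0
```

Call:
{"method": "arm_command", "body": {
  "series": [100,-3.5,-2.3,0,0,100,-7,-4.6,0,0,100,-10.5,-6.9,0,0,100,-14,-9.2,0,0,100,-14.5,-9.6,0,0]
}}

```text
clock: 1.77
eef_pos: [640.8, -19.6, 230.9]
tool_rot: [-3.137, 0.005, 2.686]
force: [0.4, -1.8, 0.3]
width: 85.2
gripper_force: 0.0
```

Call:
{"method": "arm_command", "body": {
  "series": [100,0,0,0,7,100,0,0,0,14,100,0,0,0,21,100,0,0,0,28,100,0,0,0,35]
}}

```text
clock: 2.18
eef_pos: [637.6, -9.4, 230.8]
tool_rot: [-3.141, -0.001, 2.079]
force: [-0.1, -0.1, 0.0]
width: 85.3
gripper_force: 0.0
```

Call:
{"method": "arm_command", "body": {
  "series": [100,0,0,0,7,100,0,0,0,14,100,0,0,0,21,100,0,0,0,28,100,0,0,0,35]
}}

```text
clock: 2.6
eef_pos: [637.6, -9.2, 230.9]
tool_rot: [-3.141, -0.0, 1.468]
force: [-0.9, 0.2, 0.5]
width: 85.4
gripper_force: 0.0
```

Call:
{"method": "arm_command", "body": {
  "series": [100,0,0,0,7,100,0,0,0,7,100,0,0,0,7,100,0,0,0,7,100,0,0,0,7]
}}

```text
clock: 3.02
eef_pos: [637.9, -9.9, 231.2]
tool_rot: [-3.141, -0.0, 1.354]
force: [0.4, -0.2, 0.0]
width: 85.7
gripper_force: 0.0
```

```bash
python3 -c "
from h import *
goal(638,-9.5,230,77.5)
p,d,m=snap('wrist','w1.png'); print(ray(m,[[256,192]]))"
```

```text
shift cm [0.04 0.   0.12] roll 0.1 rows 0.0 0.0 | at [637.9  -9.9 231.2] 77.6 w 85.7 F [ 0.4 -0.2  0. ] t 3.02 tilt [-1.7998e+02 -1.0000e-02]
(array([651.95099148,  59.16565363, 374.42183321]), array([[-0.0519727 , -0.27140859, -0.96109893]]))
```

View pics/w1.png

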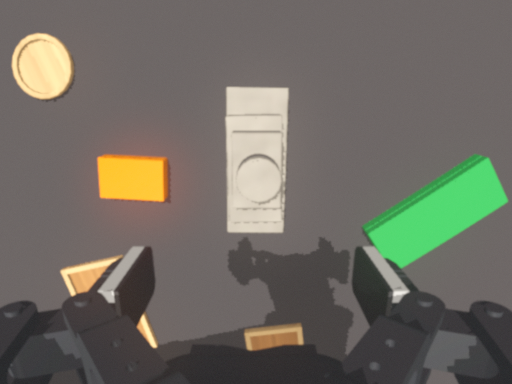

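The wrist view shows the stack upright near (257,160), with the disc's top circle at (259,179). I'll refine the fit with this close depth image.

```bash
cat >> h.py <<'E'
def layer(m,p,d,lo,hi,z,box,smax=60):
    C=cloud(m,d); hsv=cv2.cvtColor(p,cv2.COLOR_RGB2HSV)
    k=(C[:,:,2]>lo)&(C[:,:,2]<hi)&(hsv[:,:,1]<smax)
    u0,v0,u1,v1=box; b=np.zeros_like(k); b[v0:v1,u0:u1]=1
    k=cv2.morphologyEx((k&b).astype(np.uint8),cv2.MORPH_OPEN,np.ones((2,2)))
    v,u=np.nonzero(k); P=atz(m,np.c_[u,v],z)[:,:2].astype(np.float32)
    r=cv2.minAreaRect(P); q=cv2.boxPoints(r); L=max([q[1]-q[0],q[2]-q[1]],key=np.linalg.norm)
    print(z,len(v),'medz',np.round(np.median(C[k>0][:,2]),1),'c',np.round(r[0],1),'size',np.round(r[1],1),'ang',round(float(np.degrees(np.arctan2(L[1],L[0]))%180),1))
E
python3 - <<'E'
from h import *
z=np.load('pics/wrist.npz')
for lo,hi,zz in[(80,100,89),(58,75,67),(37,56,47),(17,34,25)]: layer(z,z['p'],z['d'],lo,hi,zz,(215,80,300,245))
print(atz(z,[[259,179]],89),atz(z,[[43,67]],8))
goal(638,-9.5,72,77.5)
E
```

```text
89 1631 medz 89.5 c [641.8 -11.4] size [40.2 39.1] ang 77.6
67 2094 medz 67.5 c [641.2  -8.3] size [72.1 45.9] ang 77.5
47 1937 medz 47.6 c [638.2 -12.4] size [107.7  53.3] ang 78.5
25 2648 medz 25.5 c [640.8 -10.4] size [154.8  62. ] ang 77.0
[[641.55381254 -10.55391924  89.        ]] [[440.62915635 139.60006282   8.        ]]
shift cm [ 0.05  0.   15.92] roll 0.0 rows 3.8 0.0 | at [637.9 -10.  231.2] 77.5 w 85.3 F [0.5 0.6 0.6] t 3.07 tilt [-1.7999e+02 -1.0000e-02]
```

Call:
{"method": "arm_command", "body": {
  "series": [100,0,0.36,4,0,100,0,0.36,8,0,100,0,0.36,11.5,0,100,0,0.36,14,0,100,-0.05,0.36,15.8,0]
}}

```text
clock: 3.48
eef_pos: [639.7, -11.0, 70.2]
tool_rot: [-3.138, 0.0, 1.353]
force: [0.1, 0.1, 0.1]
width: 85.4
gripper_force: 0.0
```

Call:
{"method": "arm_command", "body": {
  "series": [30,0,0,0,0,0,0,0,0,0,0,0,0,0,0,0,0,0,0,0,0,0,0,0,0]
}}

```text
clock: 3.9
eef_pos: [643.1, -11.6, 75.7]
tool_rot: [3.137, -0.001, 1.352]
force: [-0.5, -0.5, 5.4]
width: 37.5
gripper_force: 60.4
```

Call:
{"method": "arm_command", "body": {
  "series": [0,0,0,0,0,0,0,0,0,0,0,0,0,0,0,0,0,0,0,0,0,0,0,0,0]
}}

```text
clock: 4.32
eef_pos: [643.1, -11.6, 75.6]
tool_rot: [3.137, -0.001, 1.352]
force: [0.2, -0.5, 7.1]
width: 37.6
gripper_force: 60.5
```

```bash
python3 -c "
from h import *
goal(641,-11,72,77.5)
p,d,m=snap('side'); 
cv2.imwrite('pics/s1.png',cv2.resize(p[130:260,180:340,::-1],None,fx=4,fy=4,interpolation=cv2.INTER_CUBIC))"
```

```text
shift cm [ 0.01 -0.22  0.36] roll -0.0 rows 0.1 0.0 | at [643.1 -11.6  75.6] 77.5 w 37.6 F [ 0.2 -0.5  7.1] t 4.32 tilt [ 1.7976e+02 -5.0000e-02]
```

View pics/s1.png

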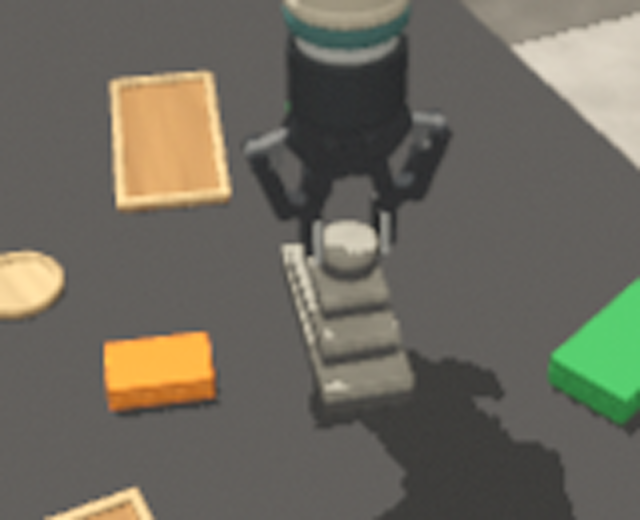

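The fingertips reached the short stone's top (7 N upward), so the tips extend about 8 mm past the TCP when closing. I'll open a little, rise, and regrip higher.

Call:
{"method": "arm_command", "body": {
  "series": [75,0,0,0,0,75,0,0,0,0,75,0,0,0,0,75,0,0,0,0,75,0,0,0,0]
}}

```text
clock: 4.78
eef_pos: [641.2, -11.2, 73.2]
tool_rot: [-3.141, -0.0, 1.352]
force: [0.0, 0.1, 0.3]
width: 64.1
gripper_force: 0.0
```

```bash
python3 - <<'E'
from h import *
goal(641.4,-11.2,80,77.5)
p,d,m=snap('wrist','w2.png')
layer(m,p,d,80,98,89,(150,100,330,300))
E
```

```text
shift cm [ 0.01  0.02 -0.68] roll -0.0 rows 0.2 0.0 | at [641.2 -11.2  73.2] 77.5 w 64.1 F [0.  0.1 0.3] t 4.78 tilt [-179.98   -0.  ]
89 7186 medz 89.5 c [636.1  -6.5] size [37.2 76. ] ang 167.7
```

View pics/w2.png

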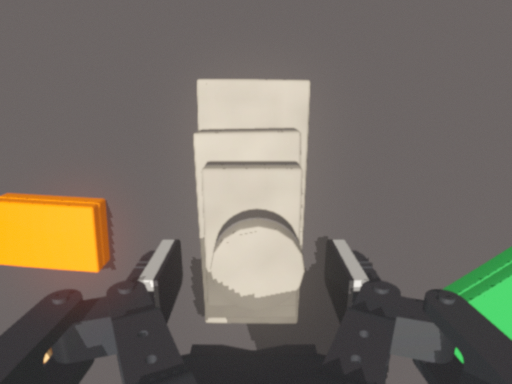

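```bash
python3 - <<'E'
from h import *
z=np.load('pics/wrist.npz'); C=cloud(z,z['d'])
for (u,v) in[(162,243),(160,255),(176,243),(178,260),(172,285),(334,243),(330,265),(345,250),(258,260)]:
    print(u,v,np.round(C[v,u],1),round(float(z['d'][v,u])))
E
```

```text
162 243 [605.2   8.1  87. ] 141
160 255 [607.5   7.9  98.7] 130
176 243 [611.6   7.6  88.8] 139
178 260 [609.   -1.6  85.5] 145
172 285 [608.3  -5.6  98.9] 133
334 243 [675.3  -7.4  87.2] 140
330 265 [671.9 -15.7  89.7] 141
345 250 [678.2  -8.1  93.8] 134
258 260 [642.9  -7.5  88.3] 141
```

```bash
python3 - <<'E'
from h import *
z=np.load('pics/wrist.npz'); C=cloud(z,z['d']); p=z['p']
print(np.round(C[234:262:2,[152,158,164,170,175,179,183],2]))
print(np.round(C[234:262:2,[152,158,164,170,175,179,183],1]))
E
```

```text
[[  1.   0.   0.   0.   1.  -0.  -0.]
 [  1.   0.   1.   1.   1.   0.   0.]
 [  0.   1.   0.   1.   1.   0.   2.]
 [  2.   0.  86.  85.  85.  81.   2.]
 [  1.   2.  86.  88.  86.  81.   0.]
 [ -0.   0.  89.  89.  89.  82.   1.]
 [  2.  91.  91.  92.  89.  83.   0.]
 [  0.  93.  92.  93.  90.  83.  -0.]
 [  1.  95.  95.  94.  90.  83.   1.]
 [ 89.  96.  95.  97.  91.  83.   0.]
 [ 90.  98.  99.  99.  90.  82.   1.]
 [ 92.  99.  99.  99.  90.  85.   0.]
 [102. 101. 102.  99.  91.  84.   0.]
 [103. 104. 102.  99.  91.  85.   1.]]
[[-17. -18. -19. -20. -20. -21. -22.]
 [-18. -20. -20. -21. -22. -23. -23.]
 [-20. -21. -22. -22. -23. -24. -24.]
 [-21. -22.   9.   8.   8.   6. -26.]
 [-23. -23.   8.   8.   7.   5. -28.]
 [-25. -25.   8.   8.   7.   4. -29.]
 [-25.   9.   8.   8.   6.   4. -30.]
 [-27.   8.   8.   8.   6.   3. -32.]
 [-29.   8.   8.   7.   5.   2. -33.]
 [  6.   8.   7.   8.   4.   1. -35.]
 [  5.   8.   8.   7.   3.  -0. -36.]
 [  5.   8.   7.   7.   2.   0. -38.]
 [  9.   8.   8.   6.   2.  -2. -40.]
 [  9.   8.   7.   5.   1.  -2. -41.]]
```

The pad's lower edge measures z≈82 at 64 mm opening with TCP at 73, so the tips reach the TCP only when shut. The 7 N was friction from the closing swing, and the original height is right. I'll close again and lift.

Call:
{"method": "arm_command", "body": {
  "series": [0,0,0,0,0,0,0,0,0,0,0,0,0,0,0,0,0,0,0,0,0,0,0,0,0]
}}

```text
clock: 5.25
eef_pos: [641.7, -11.4, 73.6]
tool_rot: [3.141, -0.0, 1.352]
force: [-1.0, 0.1, 3.1]
width: 37.8
gripper_force: 60.3
```

Call:
{"method": "arm_command", "body": {
  "series": [0,0,0,-0.3,0,0,0,0,-0.8,0,0,0,0,-2,0,0,0,0,-4,0,0,0,0,-5,0]
}}

```text
clock: 5.67
eef_pos: [642.4, -11.6, 125.8]
tool_rot: [3.139, -0.0, 1.352]
force: [0.6, -0.5, -0.2]
width: 37.9
gripper_force: 60.2
```

```bash
python3 - <<'E'
from h import *
goal(438.5,141.5,120,77.5)
p,d,m=snap('wrist')
C=cloud(m,d); print(np.round(C[200:300:15,[230,258,285],2]))
layer(m,p,d,128,148,140,(190,150,320,320))
p,d,m=snap('side')
cv2.imwrite('pics/s2.png',cv2.resize(p[110:240,180:340,::-1],None,fx=4,fy=4,interpolation=cv2.INTER_CUBIC))
E
```

```text
shift cm [ 10.51 -23.23   0.52] roll -0.0 rows 6.1 0.0 | at [642.4 -11.6 125.8] 77.5 w 37.9 F [ 0.6 -0.5 -0.2] t 5.67 tilt [ 1.7985e+02 -2.0000e-02]
[[ 67.  67.  67.]
 [121. 130.  68.]
 [140. 141. 133.]
 [142. 142. 143.]
 [142. 142. 142.]
 [141. 142. 141.]
 [142. 142. 142.]]
140 7691 medz 141.6 c [640.6  -8.9] size [44.1 51. ] ang 140.7
```

View pics/s2.png

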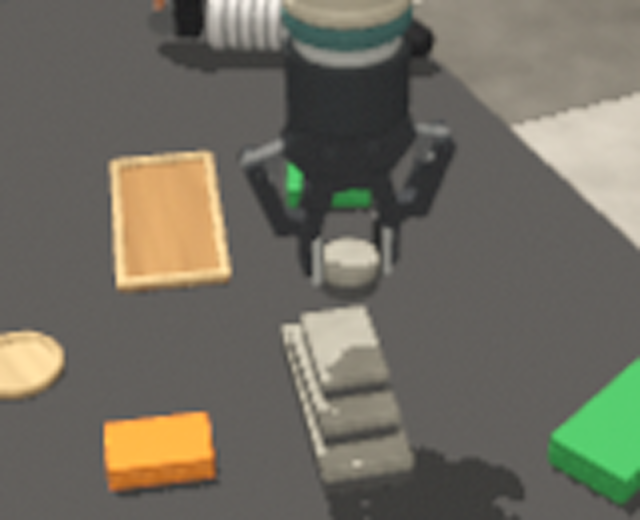

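Call:
{"method": "arm_command", "body": {
  "series": [0,1,-2.3,0,0,0,2.6,-5.8,0,0,0,4.2,-9.3,0,0,0,5.8,-12.8,0,0,0,7.4,-16.3,0,0]
}}

```text
clock: 6.18
eef_pos: [496.4, 97.0, 122.9]
tool_rot: [-3.141, 0.0, 1.351]
force: [-0.1, 1.1, -0.1]
width: 37.7
gripper_force: 60.3
```

Call:
{"method": "arm_command", "body": {
  "series": [0,1.5,-3.5,0,0,0,2.6,-5.8,0,0,0,3.1,-6.9,0,0,0,3.1,-6.9,0,0,0,3.1,-6.9,0,0]
}}

```text
clock: 6.6
eef_pos: [438.7, 141.4, 123.4]
tool_rot: [3.14, -0.0, 1.353]
force: [-0.3, -0.3, -1.0]
width: 38.0
gripper_force: 60.3
```

```bash
python3 - <<'E'
from h import *
goal(438.5,141.5,10,77.5)
p,d,m=snap('wrist','w3.png')
p,d,m=snap('top'); cv2.imwrite('pics/t3.png',cv2.resize(p[210:320,140:270,::-1],None,fx=5,fy=5,interpolation=cv2.INTER_CUBIC))
E
```

```text
shift cm [ 0.   -0.04 11.34] roll -0.0 rows 2.7 0.0 | at [438.7 141.4 123.4] 77.5 w 38.0 F [-0.3 -0.3 -1. ] t 6.6 tilt [179.91  -0.  ]
```

View pics/w3.png

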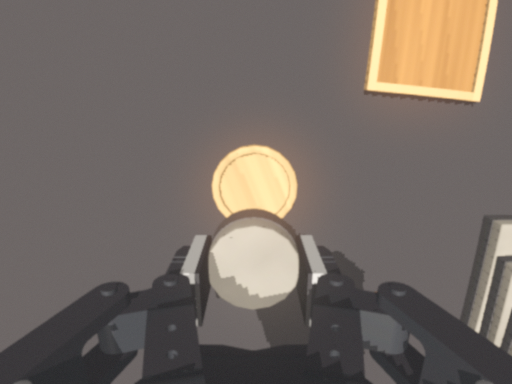

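```bash
python3 - <<'E'
from h import *
z=np.load('pics/wrist.npz'); C=cloud(z,z['d'])
print(atz(z,[[254.5,188]],8),np.median(C[245:290,235:275,2]))
E
```

```text
[[438.48884023 140.84606611   8.        ]] 139.41013922377704
```

Call:
{"method": "arm_command", "body": {
  "series": [0,0,0,3,0,0,0,0,6.5,0,0,0,0,9.5,0,0,0,0,10.8,0,0,0,0,11.2,0]
}}

```text
clock: 7.12
eef_pos: [436.8, 139.7, 10.2]
tool_rot: [-3.137, 0.0, 1.348]
force: [-11.6, -1.3, 62.9]
width: 37.5
gripper_force: 66.5
```

Call:
{"method": "arm_command", "body": {
  "series": [0,0,0,0,0,0,0,0,0.1,0,0,0,0,0.15,0,0,0,0,0.15,0,0,0,0,0.15,0]
}}

```text
clock: 7.53
eef_pos: [438.9, 139.6, 10.5]
tool_rot: [3.141, -0.0, 1.348]
force: [-3.3, -3.0, 14.5]
width: 37.9
gripper_force: 61.9
```

Call:
{"method": "arm_command", "body": {
  "series": [0,0,0,-0.1,0,70,0,0,-0.15,0,70,0,0,-0.15,0,70,0,0,-0.15,0,70,0,0,-0.15,0]
}}

```text
clock: 7.95
eef_pos: [438.1, 141.3, 11.1]
tool_rot: [3.141, 0.0, 1.351]
force: [0.5, 0.3, 0.1]
width: 59.8
gripper_force: 0.0
```

Call:
{"method": "arm_command", "body": {
  "series": [70,0,0,-3,0,70,0,0,-6,0,85,0,0,-10,0,100,0,0,-13,0,100,0,0,-14,0]
}}

```text
clock: 8.37
eef_pos: [439.7, 141.8, 154.7]
tool_rot: [3.137, -0.003, 1.352]
force: [1.0, 0.3, 0.2]
width: 85.5
gripper_force: 0.0
```

```bash
python3 - <<'E'
from h import *
goal(641,-8.4,120,77.5)
p,d,m=snap('wrist','w4.png')
layer(m,p,d,18,34,26,(190,130,330,300))
p,d,m=snap('top')
for lo,hi,zz,b in[(18,34,26,(185,245,225,285)),(58,75,67,(222,172,290,215)),(37,56,47,(222,172,290,215))]:layer(m,p,d,lo,hi,zz,b)
E
```

```text
shift cm [-10.3   22.89   3.56] roll -0.0 rows 6.1 0.0 | at [439.7 141.8 154.7] 77.5 w 85.5 F [1.  0.3 0.2] t 8.37 tilt [ 1.7971e+02 -1.7000e-01]
26 1737 medz 26.5 c [439.4 140.1] size [39.5 38.3] ang 77.3
26 51 medz 23.5 c [434.9 124.8] size [31.  11.4] ang 0.5
67 414 medz 65.9 c [636.9 -11.3] size [71.7 46.5] ang 77.5
47 307 medz 45.7 c [633.8 -14.7] size [107.7  54.5] ang 78.7
```

View pics/w4.png

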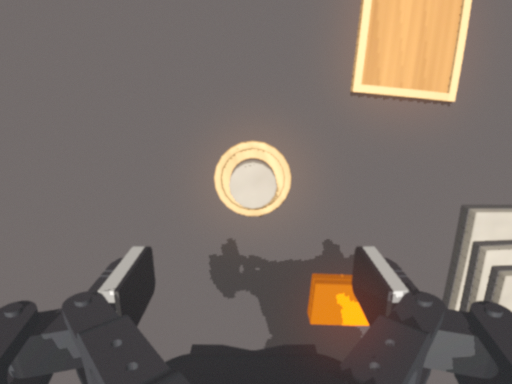

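Round stone lies in the round tray: disc at (253,186) in the wrist view, top z 26.5. Back to the stack.

Call:
{"method": "arm_command", "body": {
  "series": [100,-1.5,3.4,0,0,100,-3,6.8,0,0,100,-4.6,10.3,0,0,100,-6.2,13.8,0,0,100,-7.8,17.3,0,0]
}}

```text
clock: 8.88
eef_pos: [589.8, 26.9, 148.7]
tool_rot: [-3.138, 0.0, 1.352]
force: [0.8, 0.4, 0.2]
width: 85.6
gripper_force: 0.0
```

Call:
{"method": "arm_command", "body": {
  "series": [100,-1.5,3.4,-1,0,100,-2.5,5.6,-2,0,100,-2.5,5.6,-3,0,100,-2.5,5.6,-3,0,100,-2.5,5.6,-3,0]
}}

```text
clock: 9.3
eef_pos: [637.6, -7.9, 179.4]
tool_rot: [-3.138, -0.001, 1.352]
force: [0.3, 0.2, -0.6]
width: 85.5
gripper_force: 0.0
```

```bash
python3 - <<'E'
from h import *
goal(641,-8.4,53,77.5)
p,d,m=snap('wrist')
for lo,hi,zz in[(58,75,67),(37,56,47),(17,34,25)]: layer(m,p,d,lo,hi,zz,(205,70,305,260))
E
```

```text
shift cm [1.000e-02 3.900e-01 1.263e+01] roll -0.0 rows 3.0 0.0 | at [637.6  -7.9 179.4] 77.5 w 85.5 F [ 0.3  0.2 -0.6] t 9.3 tilt [-1.7981e+02 -5.0000e-02]
67 5261 medz 67.5 c [641.   -8.5] size [72.2 45.9] ang 77.6
47 2514 medz 47.5 c [638.1 -12.2] size [107.9  53.2] ang 78.5
25 3470 medz 25.5 c [640.6 -10.3] size [155.   61.9] ang 77.0
```

Call:
{"method": "arm_command", "body": {
  "series": [100,0,0.38,4,0,100,0,0.38,7.5,0,100,0,0.38,10.5,0,100,0,0.38,12,0,100,0,0.38,12.7,0]
}}

```text
clock: 9.77
eef_pos: [638.7, -7.3, 50.1]
tool_rot: [-3.134, 0.0, 1.353]
force: [-0.5, -0.8, 0.2]
width: 85.5
gripper_force: 0.0
```

Call:
{"method": "arm_command", "body": {
  "series": [100,0,0,0,0,0,0,0,0,0,0,0,0,0,0,0,0,0,0,0,0,0,0,0,0]
}}

```text
clock: 10.18
eef_pos: [643.7, -9.5, 56.3]
tool_rot: [3.139, -0.001, 1.352]
force: [-0.3, -0.5, -0.6]
width: 44.2
gripper_force: 61.3
```

Call:
{"method": "arm_command", "body": {
  "series": [0,0,0,0,0,0,0,0,-0.3,0,0,0,0,-0.8,0,0,0,0,-2,0,0,0,0,-4,0]
}}

```text
clock: 10.6
eef_pos: [641.1, -9.3, 93.7]
tool_rot: [-3.138, 0.001, 1.352]
force: [0.2, -0.3, -1.2]
width: 44.2
gripper_force: 61.3
```

Call:
{"method": "arm_command", "body": {
  "series": [0,0,0,-2,0,0,0,0,-4,0,0,0,0,-4,0,0,0,0,-4,0,0,0,0,-4,0]
}}

```text
clock: 11.02
eef_pos: [642.0, -9.2, 133.9]
tool_rot: [-3.14, -0.0, 1.352]
force: [0.1, 0.3, -1.9]
width: 44.3
gripper_force: 61.4
```

```bash
python3 - <<'E'
from h import *
goal(609,-278,140,86)
p,d,m=snap('wrist','w5.png')
C=cloud(m,d); print(np.round(C[180:320:15,[230,258,285],2]))
E
```

```text
shift cm [-26.95   2.61  -0.62] roll -8.5 rows 6.5 1.2 | at [642.   -9.2 133.9] 77.5 w 44.3 F [ 0.1  0.3 -1.9] t 11.02 tilt [-1.7994e+02 -1.0000e-02]
[[143. 142. 141.]
 [146. 145. 145.]
 [145. 146. 144.]
 [146. 144. 145.]
 [146. 145. 146.]
 [146. 146. 146.]
 [146. 145. 146.]
 [145. 144. 145.]
 [145. 146. 145.]
 [146. 145. 145.]]
```

View pics/w5.png

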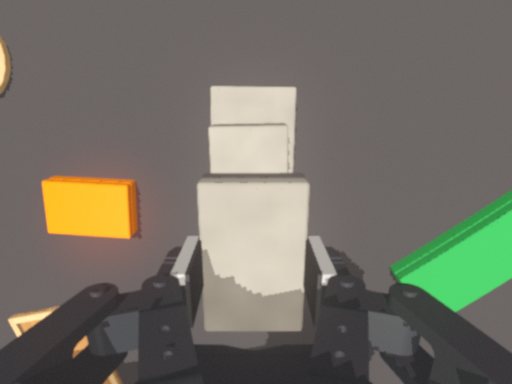

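Short stone held flat (top z 145). Moving to the short tray.

Call:
{"method": "arm_command", "body": {
  "series": [0,-2,0.2,0,0,0,-5.5,0.5,0,0,0,-9.5,0.9,0,0,0,-13.5,1.3,0,0,0,-17.5,1.7,0,0]
}}

```text
clock: 11.48
eef_pos: [620.0, -185.2, 132.9]
tool_rot: [-3.139, -0.0, 1.353]
force: [0.2, 0.0, -1.0]
width: 44.3
gripper_force: 61.3
```

Call:
{"method": "arm_command", "body": {
  "series": [0,-4,0.4,0,0,0,-7.5,0.7,0,-3,0,-9,0.9,0,-6,0,-9.5,0.9,0,-8.5,0,-9.5,0.9,0,-8.5]
}}

```text
clock: 11.9
eef_pos: [607.3, -281.7, 132.9]
tool_rot: [-3.139, 0.001, 1.497]
force: [0.0, 0.1, -1.2]
width: 44.2
gripper_force: 61.3
```

```bash
python3 - <<'E'
from h import *
goal(609,-278,13,86)
p,d,m=snap('wrist','w6.png'); C=cloud(m,d); print(np.median(C[250:300,235:275,2]))
E
```

```text
shift cm [ 0.39  0.17 11.99] roll -0.2 rows 2.9 0.0 | at [ 607.3 -281.7  132.9] 85.8 w 44.2 F [ 0.   0.1 -1.2] t 11.9 tilt [-1.7986e+02  3.0000e-02]
144.38116347672732
```

View pics/w6.png

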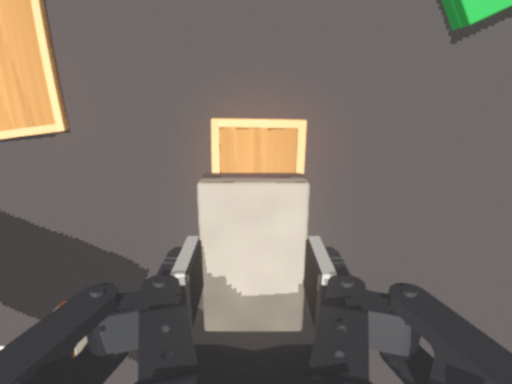

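```bash
python3 - <<'E'
from h import *
z=np.load('pics/wrist.npz')
a=atz(z,[[210.5,119],[306.5,120.5]],8)[:,:2]
b=atz(z,[[198.5,179],[308.5,179]],144.4)[:,:2]
for q,L in((a,50),(b,36)):
    e=q[1]-q[0]; n=np.array([-e[1],e[0]])/np.linalg.norm(e)
    if n[1]<0:n=-n
    print(q.round(1).tolist(),np.linalg.norm(e),'yaw',np.degrees(np.arctan2(n[1],n[0])),'c',q.mean(0)-n*L)
E
```

```text
[[576.6, -226.7], [651.1, -233.4]] 74.80041710467316 yaw 84.8814250765446 c [ 609.35979774 -279.83829936]
[[587.2, -241.9], [631.1, -245.2]] 44.06431009381167 yaw 85.76381075783695 c [ 606.46487056 -279.4720339 ]
```

Call:
{"method": "arm_command", "body": {
  "series": [0,0.04,0.26,3.5,0.8,0,0.04,0.26,7,0.8,0,0.04,0.26,9.5,0.8,0,0.04,0.26,10.5,0.8,0,0.04,0.26,11,0.8]
}}

```text
clock: 12.37
eef_pos: [610.9, -276.0, 21.6]
tool_rot: [-3.137, -0.002, 1.487]
force: [0.4, -0.9, -0.9]
width: 44.4
gripper_force: 61.4
```

Call:
{"method": "arm_command", "body": {
  "series": [0,0,0,0,0,0,0,0,0.2,0,0,0,0,0.4,0,0,0,0,0.5,0,0,0,0,0.6,0]
}}

```text
clock: 12.78
eef_pos: [612.6, -278.8, 19.3]
tool_rot: [3.14, 0.0, 1.486]
force: [-0.4, 0.1, -1.2]
width: 44.0
gripper_force: 61.4
```

Call:
{"method": "arm_command", "body": {
  "series": [0,0,0,0.1,0,0,0,0,0.15,0,0,0,0,0.2,0,0,0,0,0.2,0,0,0,0,0.2,0]
}}

```text
clock: 13.2
eef_pos: [611.9, -278.5, 16.3]
tool_rot: [-3.142, -0.0, 1.486]
force: [0.0, 0.4, -1.0]
width: 44.2
gripper_force: 61.4
```

Call:
{"method": "arm_command", "body": {
  "series": [0,-0.1,-0.1,0,0,0,-0.25,-0.2,0.1,0,0,-0.25,-0.2,0.2,0,0,-0.25,-0.2,0.25,0,0,-0.25,-0.2,0.25,0]
}}

```text
clock: 13.62
eef_pos: [609.6, -280.8, 13.6]
tool_rot: [-3.141, -0.0, 1.486]
force: [-0.1, 0.1, -1.2]
width: 44.1
gripper_force: 61.4
```

Call:
{"method": "arm_command", "body": {
  "series": [0,0,0,0.05,0,0,0,0,0.1,0,0,0,0,0.15,0,0,0,0,0.15,0,0,0,0,0.15,0]
}}

```text
clock: 14.03
eef_pos: [609.8, -280.8, 13.2]
tool_rot: [3.141, -0.0, 1.486]
force: [-1.5, 1.2, 4.5]
width: 43.9
gripper_force: 62.1
```

Touching the floor with 4.5 N. Release and rise.

Call:
{"method": "arm_command", "body": {
  "series": [85,0,0,0,0,85,0,0,0,0,85,0,0,0,0,85,0,0,0,0,85,0,0,0,0]
}}

```text
clock: 14.45
eef_pos: [609.8, -280.8, 12.2]
tool_rot: [-3.141, -0.0, 1.486]
force: [0.2, 0.6, 0.4]
width: 73.0
gripper_force: 0.0
```

Call:
{"method": "arm_command", "body": {
  "series": [85,0,0,-3,0,85,0,0,-6.5,0,100,0,0,-10,0,100,0,0,-13.5,0,100,0,0,-15,0]
}}

```text
clock: 14.87
eef_pos: [611.7, -282.5, 167.4]
tool_rot: [3.135, 0.003, 1.486]
force: [-0.0, -0.7, 0.7]
width: 85.1
gripper_force: 0.0
```

Call:
{"method": "arm_command", "body": {
  "series": [100,0,0,0,0,100,0,0,0,0,100,0,0,0,0,100,0,0,0,0,100,0,0,0,0]
}}

```text
clock: 15.28
eef_pos: [609.0, -280.4, 160.6]
tool_rot: [-3.139, -0.001, 1.486]
force: [0.3, 0.5, 0.4]
width: 85.5
gripper_force: 0.0
```

```bash
python3 - <<'E'
from h import *
goal(638.3,-12.3,163,78.5)
p,d,m=snap('wrist','w7.png')
layer(m,p,d,16,32,24,(190,80,330,260))
C=cloud(m,d)
q=(C[:,:,2]>18)&(C[:,:,2]<30); q[:,:190]=0;q[:,330:]=0;q[:80]=0;q[260:]=0
A=C[q]; s=np.linalg.lstsq(np.c_[A[:,:2]-A[:,:2].mean(0),np.ones(len(A))],A[:,2],rcond=None)[0]; print(s)
E
```

```text
shift cm [26.96  0.66 -0.21] roll 6.7 rows 6.5 0.9 | at [ 609.  -280.4  160.6] 85.2 w 85.5 F [0.3 0.5 0.4] t 15.28 tilt [-1.7985e+02 -5.0000e-02]
24 4324 medz 24.5 c [ 609.4 -280.2] size [71. 45.] ang 85.2
[-6.15394089e-04 -2.63745287e-03  2.44606249e+01]
```

View pics/w7.png

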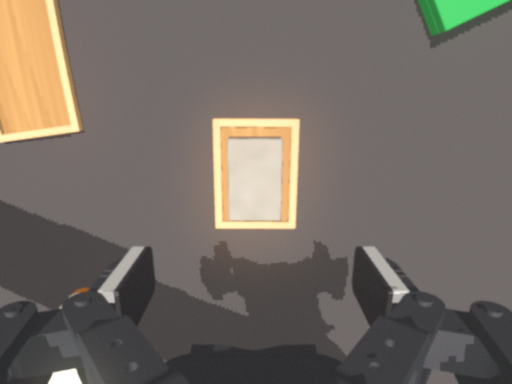

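Short stone sits flat at (255,178) in its tray, height right. Next, the middle stone.

Call:
{"method": "arm_command", "body": {
  "series": [100,3,0.1,0,0,100,7,0.2,0,0,100,11,0.3,0,0,100,15,0.4,0,0,100,19,0.5,0,0]
}}

```text
clock: 15.75
eef_pos: [630.4, -90.2, 161.5]
tool_rot: [-3.14, -0.0, 1.486]
force: [0.5, 0.5, -0.2]
width: 85.7
gripper_force: 0.0
```

Call:
{"method": "arm_command", "body": {
  "series": [100,3.5,0.1,0,2,100,6,0.16,0,4,100,7.5,0.16,0,6.7,100,7.95,0.16,0,6.7,100,7.95,0.16,0,6.7]
}}

```text
clock: 16.17
eef_pos: [638.9, -11.2, 161.5]
tool_rot: [-3.14, 0.0, 1.373]
force: [-0.2, -0.0, -0.7]
width: 85.5
gripper_force: 0.0
```

Call:
{"method": "arm_command", "body": {
  "series": [100,0,0,0,0,100,0,0,0,0,100,0,0,0,0,100,0,0,0,0,100,0,0,0,0]
}}

```text
clock: 16.58
eef_pos: [639.0, -14.0, 162.4]
tool_rot: [3.141, 0.0, 1.368]
force: [-0.5, -0.9, 0.0]
width: 85.6
gripper_force: 0.0
```

```bash
python3 - <<'E'
from h import *
p,d,m=snap('wrist')
goal(638.2,-12.3,28,78.5)
for lo,hi,zz in[(37,56,47),(17,34,25)]: layer(m,p,d,lo,hi,zz,(185,50,325,270))
E
```

```text
shift cm [ 0.12 -0.11 13.43] roll -0.1 rows 3.2 0.0 | at [639.  -13.7 162.3] 78.4 w 85.4 F [ 0.  -0.3 -0.2] t 16.63 tilt [180.   0.]
47 8960 medz 47.5 c [638.4 -12.1] size [107.   53.9] ang 78.4
25 3909 medz 25.5 c [640.7 -10.2] size [155.4  61.7] ang 77.2
```

Call:
{"method": "arm_command", "body": {
  "series": [100,0.1,-0.1,4,0,100,0.1,-0.1,8,0,100,0.1,-0.1,11,0,100,0.1,-0.1,12.8,0,100,0.1,-0.1,13.4,0]
}}

```text
clock: 17.05
eef_pos: [635.8, -11.6, 24.8]
tool_rot: [-3.136, 0.001, 1.369]
force: [-0.9, 0.0, 1.0]
width: 85.6
gripper_force: 0.0
```

Call:
{"method": "arm_command", "body": {
  "series": [100,0,0,0,0,100,0,0,0,0,30,0,0,0,0,0,0,0,0,0,0,0,0,0,0]
}}

```text
clock: 17.47
eef_pos: [639.3, -11.7, 30.1]
tool_rot: [3.139, -0.001, 1.37]
force: [-6.8, -0.4, 12.5]
width: 52.8
gripper_force: 62.4
```

Call:
{"method": "arm_command", "body": {
  "series": [0,0,0,0,0,0,0,0,0,0,0,0,0,-0.2,0,0,0,0,-0.5,0,0,0,0,-1,0]
}}

```text
clock: 17.88
eef_pos: [637.6, -11.4, 38.1]
tool_rot: [-3.14, 0.0, 1.369]
force: [0.2, -0.8, -3.0]
width: 52.6
gripper_force: 64.0
```

Call:
{"method": "arm_command", "body": {
  "series": [0,0,0,-1,0,0,0,0,-3,0,0,0,0,-5,0,0,0,0,-6,0,0,0,0,-6,0]
}}

```text
clock: 18.3
eef_pos: [640.3, -12.1, 101.3]
tool_rot: [3.136, -0.001, 1.369]
force: [1.1, -0.9, -3.7]
width: 52.5
gripper_force: 64.1
```

Call:
{"method": "arm_command", "body": {
  "series": [0,0,0,0,0,0,0,0,0,0,0,0,0,0,0,0,0,0,0,0,0,0,0,0,0]
}}

```text
clock: 18.72
eef_pos: [637.8, -11.7, 97.4]
tool_rot: [-3.14, 0.0, 1.369]
force: [-0.1, -0.6, -2.8]
width: 52.5
gripper_force: 64.1
```

```bash
python3 - <<'E'
from h import *
goal(415.5,-157.5,100,91.5)
p,d,m=snap('wrist','w8.png'); C=cloud(m,d)
print(np.round(C[130:320:20,[230,258,285]],0).tolist())
E
```

```text
shift cm [-18.73 -18.86  -0.23] roll -13.1 rows 6.4 1.8 | at [637.8 -11.7  97.4] 78.4 w 52.5 F [-0.1 -0.6 -2.8] t 18.72 tilt [-1.7991e+02  2.0000e-02]
[[[632.0, 40.0, 25.0], [649.0, 36.0, 25.0], [666.0, 33.0, 26.0]], [[638.0, 40.0, 115.0], [649.0, 38.0, 114.0], [658.0, 36.0, 114.0]], [[637.0, 32.0, 115.0], [647.0, 31.0, 116.0], [657.0, 28.0, 114.0]], [[635.0, 25.0, 115.0], [645.0, 22.0, 113.0], [656.0, 20.0, 115.0]], [[633.0, 17.0, 116.0], [644.0, 14.0, 114.0], [654.0, 12.0, 114.0]], [[631.0, 9.0, 116.0], [642.0, 6.0, 115.0], [653.0, 4.0, 115.0]], [[629.0, -0.0, 115.0], [641.0, -2.0, 116.0], [651.0, -5.0, 114.0]], [[627.0, -8.0, 116.0], [639.0, -12.0, 114.0], [650.0, -13.0, 115.0]], [[625.0, -18.0, 115.0], [637.0, -20.0, 115.0], [648.0, -23.0, 115.0]], [[623.0, -29.0, 114.0], [635.0, -31.0, 115.0], [646.0, -33.0, 115.0]]]
```

Call:
{"method": "arm_command", "body": {
  "series": [0,-1.5,-1.5,0,0,0,-4,-4,0,0,0,-6.8,-6.8,0,0,0,-9.5,-9.6,0,0,0,-12.2,-12.3,0,0]
}}

```text
clock: 19.18
eef_pos: [491.7, -107.4, 98.3]
tool_rot: [-3.141, 0.001, 1.37]
force: [-0.1, -0.0, -4.0]
width: 52.6
gripper_force: 64.2
```

Call:
{"method": "arm_command", "body": {
  "series": [0,-2.5,-2.5,0,-3,0,-5,-5,0,-7,0,-6.3,-6.4,0,-11,0,-6.5,-6.6,0,-13,0,-6.5,-6.6,0,-13]
}}

```text
clock: 19.6
eef_pos: [414.3, -158.6, 98.6]
tool_rot: [-3.141, 0.0, 1.593]
force: [1.4, 0.0, -3.4]
width: 52.6
gripper_force: 64.1
```

Call:
{"method": "arm_command", "body": {
  "series": [0,0,0,0,0,0,0,0,0,0,0,0,0,0,0,0,0,0,0,0,0,0,0,0,0]
}}

```text
clock: 20.02
eef_pos: [416.2, -156.6, 98.2]
tool_rot: [3.142, 0.0, 1.597]
force: [0.4, 0.5, -3.3]
width: 52.5
gripper_force: 64.1
```

```bash
python3 - <<'E'
from h import *
goal(415.5,-157.5,9,91.5)
p,d,m=snap('wrist','w9.png')
E
```

```text
shift cm [-0.08 -0.07  8.92] roll 0.0 rows 2.1 0.0 | at [ 416.2 -156.6   98.2] 91.5 w 52.5 F [ 0.4  0.5 -3.3] t 20.02 tilt [1.8e+02 1.0e-02]
```

View pics/w9.png

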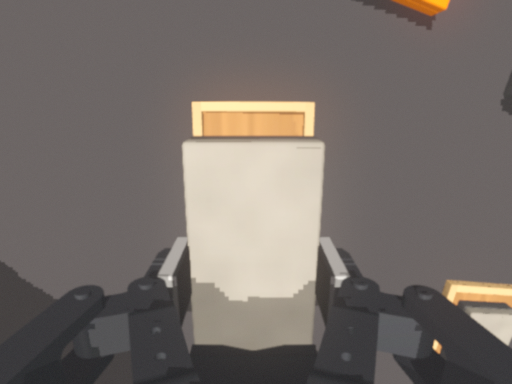

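The tray's far outer corners are at (193,102) and (314,103); the stone's far top edge runs from (184,141) to (323,141).

```bash
python3 - <<'E'
from h import *
z=np.load('pics/wrist.npz');C=cloud(z,z['d']); t=np.median(C[160:280,210:300,2]); print(t)
a=atz(z,[[192.5,101.5],[314.5,102]],8)[:,:2]
b=atz(z,[[183.5,140.5],[323.5,140.5]],t)[:,:2]
for q,L in((a,68),(b,54)):
    e=q[1]-q[0]; n=np.array([-e[1],e[0]])/np.linalg.norm(e)
    if n[1]<0:n=-n
    print(np.linalg.norm(e),'yaw',np.degrees(np.arctan2(n[1],n[0])),'c',q.mean(0)-n*L)
E
```

```text
115.56736412869424
81.79513819444695 yaw 91.2500196119014 c [ 415.04158599 -158.0848404 ]
52.037343044577156 yaw 91.48189534139411 c [ 415.19242334 -156.18947045]
```

Call:
{"method": "arm_command", "body": {
  "series": [0,-0.1,0,2.5,0,0,-0.15,0,5,0,0,-0.15,0,7,0,0,-0.15,0,7.9,0,0,-0.15,0,8.1,0]
}}

```text
clock: 20.48
eef_pos: [415.0, -158.1, 15.4]
tool_rot: [-3.139, -0.001, 1.596]
force: [0.8, 0.3, -2.9]
width: 52.2
gripper_force: 64.4
```

Call:
{"method": "arm_command", "body": {
  "series": [0,0,0,0,0,0,0,0,0,0,0,0,0,0.2,0,0,0,0,0.3,0,0,0,0,0.3,0]
}}

```text
clock: 20.9
eef_pos: [416.1, -158.6, 14.6]
tool_rot: [3.141, 0.0, 1.596]
force: [-0.0, 0.4, -3.5]
width: 52.7
gripper_force: 64.5
```

Call:
{"method": "arm_command", "body": {
  "series": [0,0,0,0.1,0,0,0,0,0.2,0,0,0,0,0.3,0,0,0,0,0.3,0,0,0,0,0.3,0]
}}

```text
clock: 21.32
eef_pos: [415.7, -158.6, 11.3]
tool_rot: [-3.141, -0.0, 1.596]
force: [0.3, 0.5, -3.2]
width: 52.3
gripper_force: 64.5
```

Call:
{"method": "arm_command", "body": {
  "series": [0,0,0,0.05,0,0,0,0,0.1,0,0,0,0,0.15,0,0,0,0,0.2,0,0,0,0,0.2,0]
}}

```text
clock: 21.73
eef_pos: [415.7, -158.6, 9.2]
tool_rot: [-3.141, -0.0, 1.596]
force: [-0.3, -0.2, -3.2]
width: 52.5
gripper_force: 64.5
```

Call:
{"method": "arm_command", "body": {
  "series": [0,0,0,0.05,0,0,0,0,0.1,0,0,0,0,0.1,0,0,0,0,0.1,0,0,0,0,0.1,0]
}}

```text
clock: 22.15
eef_pos: [415.7, -158.6, 9.1]
tool_rot: [3.141, -0.0, 1.596]
force: [-2.2, 0.4, 8.8]
width: 52.6
gripper_force: 65.8
```

Contact. Release, rise and check numerically.

Call:
{"method": "arm_command", "body": {
  "series": [95,0,0,0,0,95,0,0,0,0,95,0,0,0,0,95,0,0,0,0,95,0,0,0,0]
}}

```text
clock: 22.57
eef_pos: [415.8, -158.6, 8.2]
tool_rot: [-3.142, -0.0, 1.596]
force: [-0.1, -0.1, -0.2]
width: 81.2
gripper_force: 0.0
```

Call:
{"method": "arm_command", "body": {
  "series": [100,0,0,-2,0,100,0,0,-6,0,100,0,0,-10,0,100,0,0,-14,0,100,0,0,-15,0]
}}

```text
clock: 22.98
eef_pos: [417.5, -160.0, 162.6]
tool_rot: [3.136, 0.003, 1.596]
force: [1.3, 0.1, 0.2]
width: 85.4
gripper_force: 0.0
```

Call:
{"method": "arm_command", "body": {
  "series": [100,0,0,0,0,100,0,0,0,0,100,0,0,0,0,100,0,0,0,0,100,0,0,0,0]
}}

```text
clock: 23.4
eef_pos: [414.9, -158.4, 157.1]
tool_rot: [-3.139, -0.001, 1.596]
force: [-0.4, 0.0, 0.0]
width: 85.7
gripper_force: 0.0
```

```bash
python3 - <<'E'
from h import *
goal(640.7,-10.3,160,77)
p,d,m=snap('wrist','w10.png')
layer(m,p,d,19,33,26,(170,60,350,270))
layer(m,p,d,4.5,33,8,(160,40,360,270),256)
E
```

```text
shift cm [14.25 22.94 -0.33] roll 14.4 rows 6.5 2.0 | at [ 414.9 -158.4  157.1] 91.4 w 85.7 F [-0.4  0.   0. ] t 23.4 tilt [-1.7985e+02 -4.0000e-02]
26 7837 medz 26.5 c [ 415.2 -158.8] size [ 52.9 107.1] ang 91.3
8 11949 medz 26.0 c [ 415.5 -159. ] size [ 81.9 135.3] ang 91.4
```

Middle stone is centred and flat (top z 26.5). Now the long stone.

Call:
{"method": "arm_command", "body": {
  "series": [100,1.5,2.4,0,0,100,3.5,5.6,0,0,100,5.6,9,0,0,100,7.7,12.4,0,0,100,9.8,15.8,0,0]
}}

```text
clock: 23.87
eef_pos: [572.2, -55.4, 157.5]
tool_rot: [-3.14, -0.0, 1.596]
force: [0.8, -0.1, -0.8]
width: 85.5
gripper_force: 0.0
```

Call:
{"method": "arm_command", "body": {
  "series": [100,2.1,3.4,0,4,100,3.7,6,0,8,100,4.4,7.1,0,12,100,4.4,7.1,0,14.4,100,4.4,7.1,0,14.4]
}}

```text
clock: 24.28
eef_pos: [641.1, -10.1, 156.5]
tool_rot: [-3.14, 0.001, 1.346]
force: [-0.4, 0.3, 0.5]
width: 85.3
gripper_force: 0.0
```

Call:
{"method": "arm_command", "body": {
  "series": [100,0,0,0,0,100,0,0,0,0,100,0,0,0,0,100,0,0,0,0,100,0,0,0,0]
}}

```text
clock: 24.7
eef_pos: [640.9, -11.2, 158.5]
tool_rot: [3.141, -0.0, 1.344]
force: [0.0, 0.7, -0.4]
width: 85.9
gripper_force: 0.0
```

```bash
python3 - <<'E'
from h import *
p,d,m=snap('wrist')
layer(m,p,d,17,34,25,(175,40,335,290))
goal(640.7,-10.3,4,77.1)
E
```

```text
25 13058 medz 25.5 c [640.6  -9.9] size [154.4  62. ] ang 77.0
shift cm [ 0.06 -0.04 15.45] roll -0.1 rows 3.7 0.0 | at [641.  -11.  158.5] 77.0 w 85.3 F [ 0.2  0.2 -0.5] t 24.75 tilt [ 1.7999e+02 -2.0000e-02]
```

Call:
{"method": "arm_command", "body": {
  "series": [100,0.1,0,4,0,100,0.1,0,8,0,100,0.1,0,12,0,100,0.1,0,14.2,0,100,0.1,0,15,0]
}}

```text
clock: 25.17
eef_pos: [638.4, -9.1, 4.2]
tool_rot: [-3.135, 0.0, 1.345]
force: [-0.5, -0.3, -0.5]
width: 85.2
gripper_force: 0.0
```

Call:
{"method": "arm_command", "body": {
  "series": [100,0,0,0.2,0,100,0,0,0.4,0,50,0,0,0.4,0,0,0,0,0.4,0,0,0,0,0.4,0]
}}

```text
clock: 25.58
eef_pos: [642.4, -10.0, 6.5]
tool_rot: [3.139, -0.001, 1.345]
force: [-0.3, -0.2, 6.2]
width: 60.1
gripper_force: 68.0
```

Call:
{"method": "arm_command", "body": {
  "series": [0,0,0,0,0,0,0,0,0,0,0,0,0,-0.2,0,0,0,0,-0.5,0,0,0,0,-1,0]
}}

```text
clock: 26.0
eef_pos: [640.6, -9.3, 14.0]
tool_rot: [-3.14, -0.0, 1.345]
force: [0.2, 0.5, -5.6]
width: 60.2
gripper_force: 66.6
```

Call:
{"method": "arm_command", "body": {
  "series": [0,0,0,-1,0,0,0,0,-3,0,0,0,0,-5,0,0,0,0,-6,0,0,0,0,-6,0]
}}

```text
clock: 26.42
eef_pos: [643.2, -10.4, 77.3]
tool_rot: [3.137, -0.001, 1.345]
force: [1.5, -0.3, -4.9]
width: 60.5
gripper_force: 66.9
```

Call:
{"method": "arm_command", "body": {
  "series": [0,0,0,0,0,0,0,0,0,0,0,0,0,0,0,0,0,0,0,0,0,0,0,0,0]
}}

```text
clock: 26.83
eef_pos: [640.8, -9.8, 73.4]
tool_rot: [-3.14, 0.0, 1.345]
force: [-0.2, 0.8, -5.5]
width: 60.5
gripper_force: 66.9
```

```bash
python3 - <<'E'
from h import *
goal(605,272,75,73.6)
p,d,m=snap('wrist','w11.png'); C=cloud(m,d)
print(np.round(C[80:330:25,[220,258,295],2],0).tolist())
E
```

```text
shift cm [26.66 -9.8  -0.15] roll 3.5 rows 6.8 0.5 | at [640.8  -9.8  73.4] 77.1 w 60.5 F [-0.2  0.8 -5.5] t 26.83 tilt [-1.7992e+02  2.0000e-02]
[[217.0, 92.0, 92.0], [93.0, 93.0, 92.0], [92.0, 93.0, 92.0], [92.0, 92.0, 92.0], [93.0, 92.0, 93.0], [91.0, 92.0, 92.0], [93.0, 93.0, 92.0], [92.0, 92.0, 92.0], [93.0, 93.0, 92.0], [92.0, 93.0, 92.0]]
```

Call:
{"method": "arm_command", "body": {
  "series": [0,2,-0.7,0,0,0,5,-1.8,0,0,0,8.5,-3.1,0,0,0,12.2,-4.5,0,0,0,16,-5.9,0,0]
}}

```text
clock: 27.3
eef_pos: [619.3, 160.3, 74.1]
tool_rot: [-3.141, 0.0, 1.343]
force: [0.5, 0.7, -5.4]
width: 60.1
gripper_force: 66.8
```

Call:
{"method": "arm_command", "body": {
  "series": [0,3.6,-1.3,0,0,0,7,-2.6,0,1.5,0,9.5,-3.5,0,3.5,0,10.6,-3.9,0,3.5,0,10.6,-3.9,0,3.5]
}}

```text
clock: 27.72
eef_pos: [603.8, 277.0, 73.2]
tool_rot: [-3.139, -0.002, 1.291]
force: [-0.3, -0.5, -5.2]
width: 61.0
gripper_force: 66.7
```

Call:
{"method": "arm_command", "body": {
  "series": [0,0,0,0,0,0,0,0,0,0,0,0,0,0,0,0,0,0,0,0,0,0,0,0,0]
}}

```text
clock: 28.13
eef_pos: [605.8, 269.9, 74.5]
tool_rot: [3.141, 0.0, 1.282]
force: [-0.5, 0.3, -5.2]
width: 60.7
gripper_force: 66.7
```

```bash
python3 - <<'E'
from h import *
goal(605,272,10,73.6)
p,d,m=snap('wrist','w12.png')
E
```

```text
shift cm [ 0.18 -0.14  6.45] roll -0.2 rows 1.5 0.0 | at [605.8 269.9  74.5] 73.4 w 60.7 F [-0.5  0.3 -5.2] t 28.13 tilt [1.7999e+02 1.0000e-02]
```

View pics/w12.png

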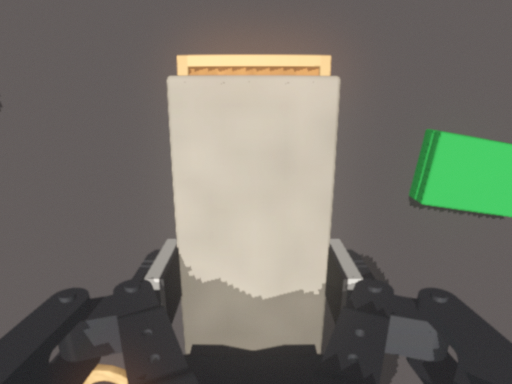

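The tray's far corners are at (177,56) and (331,56); the stone's far edge runs from (168,77) to (340,77).

```bash
python3 - <<'E'
from h import *
z=np.load('pics/wrist.npz');C=cloud(z,z['d']); t=np.median(C[120:280,210:300,2]); print(t)
a=atz(z,[[177,55.5],[331,55.5]],8)[:,:2]
b=atz(z,[[168,77],[340,77]],t)[:,:2]
for q,L in((a,91.5),(b,77.5)):
    e=q[1]-q[0]; n=np.array([-e[1],e[0]])/np.linalg.norm(e)
    if n[1]<0:n=-n
    print(np.linalg.norm(e),'yaw',np.degrees(np.arctan2(n[1],n[0])),'c',q.mean(0)-n*L)
E
```

```text
93.40095110991606
90.28289172121876 yaw 73.3992826058242 c [605.55985592 271.8142026 ]
60.597328113298396 yaw 73.39876980744279 c [604.65687953 269.44981472]
```

Call:
{"method": "arm_command", "body": {
  "series": [0,0.15,0,1.5,0,0,0.25,0,3.3,0,0,0.25,0,4.8,0,0,0.25,0,5.4,0,0,0.25,0,5.6,0]
}}

```text
clock: 28.6
eef_pos: [604.0, 273.3, 15.1]
tool_rot: [-3.138, 0.003, 1.284]
force: [-0.6, -0.7, -4.5]
width: 60.5
gripper_force: 66.7
```

Call:
{"method": "arm_command", "body": {
  "series": [0,0,0,0,0,0,0,0,0,0,0,0,0,0.15,0,0,0,0,0.25,0,0,0,0,0.25,0]
}}

```text
clock: 29.02
eef_pos: [606.3, 273.9, 16.2]
tool_rot: [3.141, -0.001, 1.284]
force: [-0.3, 0.2, -5.4]
width: 60.5
gripper_force: 66.7
```

Call:
{"method": "arm_command", "body": {
  "series": [0,0,0,0,0,0,0,0,0.1,0,0,0,0,0.2,0,0,0,0,0.25,0,0,0,0,0.25,0]
}}

```text
clock: 29.43
eef_pos: [605.9, 273.7, 13.1]
tool_rot: [-3.141, 0.0, 1.284]
force: [0.1, -1.2, -6.3]
width: 60.8
gripper_force: 66.7
```

Call:
{"method": "arm_command", "body": {
  "series": [0,-0.05,0,0.05,0,0,-0.1,0,0.1,0,0,-0.1,0,0.15,0,0,-0.1,0,0.2,0,0,-0.1,0,0.2,0]
}}

```text
clock: 29.85
eef_pos: [605.7, 272.8, 11.2]
tool_rot: [-3.141, 0.0, 1.284]
force: [-0.4, -0.1, -4.5]
width: 60.3
gripper_force: 66.7
```

Call:
{"method": "arm_command", "body": {
  "series": [0,0,0,0.05,0,0,0,0,0.1,0,0,0,0,0.1,0,0,0,0,0.1,0,0,0,0,0.1,0]
}}

```text
clock: 30.27
eef_pos: [605.9, 272.8, 10.7]
tool_rot: [3.141, -0.0, 1.284]
force: [-1.1, -0.5, 0.1]
width: 60.6
gripper_force: 67.3
```

Just touching (net force risen from -5 to 0). Press slightly, release, rise.

Call:
{"method": "arm_command", "body": {
  "series": [0,0,0,0.05,0,0,0,0,0.05,0,0,0,0,0.05,0,0,0,0,0.05,0,0,0,0,0.05,0]
}}

```text
clock: 30.68
eef_pos: [605.8, 272.8, 10.6]
tool_rot: [-3.142, -0.0, 1.284]
force: [-4.6, -0.2, 5.8]
width: 60.4
gripper_force: 68.0
```

Call:
{"method": "arm_command", "body": {
  "series": [100,0,0,0,0,100,0,0,0,0,100,0,0,0,0,100,0,0,0,0,100,0,0,0,0]
}}

```text
clock: 31.1
eef_pos: [606.0, 272.8, 9.7]
tool_rot: [3.141, -0.0, 1.284]
force: [0.4, -0.1, 0.1]
width: 85.4
gripper_force: 0.0
```

Call:
{"method": "arm_command", "body": {
  "series": [100,0,0,-2,0,100,0,0,-6,0,100,0,0,-10,0,100,0,0,-14,0,100,0,0,-15,0]
}}

```text
clock: 31.52
eef_pos: [609.6, 272.6, 166.7]
tool_rot: [3.133, -0.005, 1.284]
force: [1.5, -0.0, 0.2]
width: 85.3
gripper_force: 0.0
```

Call:
{"method": "arm_command", "body": {
  "series": [100,0,0,0,0,100,0,0,0,0,100,0,0,0,0,100,0,0,0,0,100,0,0,0,0]
}}

```text
clock: 31.93
eef_pos: [604.9, 272.6, 158.1]
tool_rot: [-3.14, 0.002, 1.284]
force: [0.5, -0.4, 1.0]
width: 85.5
gripper_force: 0.0
```

```bash
python3 - <<'E'
from h import *
p,d,m=snap('wrist','w13.png')
goal(605,272,160,73.4)
layer(m,p,d,21,37,29,(170,30,350,290))
layer(m,p,d,4.5,37,8,(155,30,365,240),256)
C=cloud(m,d); q=(C[:,:,2]>23)&(C[:,:,2]<35); q[:,:190]=0;q[:,330:]=0;q[260:]=0
A=C[q]; print(np.linalg.lstsq(np.c_[A[:,:2]-A[:,:2].mean(0),np.ones(len(A))],A[:,2],rcond=None)[0])
p,d,m=snap('side'); C=cloud(m,d); hsv=cv2.cvtColor(p,cv2.COLOR_RGB2HSV)
g=(hsv[:,:,1]<60)&(p.mean(2)>90)
for n,c,h in(('round',(439,140),26),('short',(609.4,-280),24),('mid',(415,-159),26)):
    k=g&(np.hypot(C[:,:,0]-c[0],C[:,:,1]-c[1])<18)&(C[:,:,2]>10)
    print(n,k.sum(),np.median(C[k],0).round(1))
E
```

```text
shift cm [-0.06  0.   -0.17] roll 0.1 rows 0.0 0.0 | at [605.1 272.6 158.3] 73.5 w 85.3 F [-0.   0.3  0.8] t 31.98 tilt [-1.7991e+02  9.0000e-02]
29 13223 medz 29.5 c [605.2 272.1] size [153.5  61.3] ang 73.5
8 15556 medz 29.2 c [610.4 285.8] size [151.   90.3] ang 73.5
[-2.16496846e-04  1.40088085e-04  2.95327380e+01]
round 87 [438.7 137.4  26.7]
short 165 [ 609.7 -279.8   25.3]
mid 148 [ 415.2 -159.2   26.9]
```

All four are flat and at the right height (all about 4–4.5 mm above the bench). Handing in.

```bash
python3 -c "
from h import *
print(workorder.finish_job())"
```

```text
the job is handed in; nothing more can be done
None
```

All four stones were taken off the stack from the top down and lie flat in their own trays, none dropped; the knife and bottle were never approached, and the job is handed in at about 32 s (no verdict was returned).

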